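Pump down the splash screen and lean two boards on it

ROBOT

A 6-joint arm with a two-finger parallel gripper is mounted at the origin on the work surface. World frame = base frame: x ahead of the robot, y to its left, z up, the work surface at z = 0. Lengths are in m, angles in rad, forces in N, time in s.
With the tool pointing down it reaches from about 0.275 to 0.825 m from the base axis. Payload 5.2 kg.
Tool frame: the origin (TCP) lies between the finger pads; the fingertips stand 25 mm ahead of it and the grasp point (between the pads) lies 6 mm ahead of it; z points along the fingers, x is the direction in which the jaws open and shut, and the axes are right-handed (so a half turn about z gives the same grasp; the last joint's range is limited). The gripper opens to 93 mm and grips with 3 to 60 N. Pads are 15 mm wide; open, the fingers measure 128 mm over their backs; the gripper's body (75 mm by 188 mm) begins 65 mm behind the grasp point.
Start: joints at [-1.549, 0.259, 1.535, -0, 1.348, -0.203], TCP at [0.123, -0.536, 0.244] pointing down, gripper open.
Joint ranges: [-3.14, 3.14], [-0.91, 2.08], [0.19, 2.58], [-1.22, 4.36], [0.22, 2.71], [-3.12, 3.12]. Speed limits (rad/s): [2.57, 2.57, 3.14, 3.14, 3.14, 3.14].

INTERFACE

Orientations are given as a unit quaternion [w, x, y, z].
In Python, from workcell import * gives the robot as it stands.
- The arm moves only by the tool play_rows, never from a script. Its argument "plan" is a list of rows, each a list of 4 numbers: the shift along the tool's x, y, z in mm, then the turn about the tool's z in degrees. A call has 1 to 20 rows; each row is the pose to reach, as a shift and turn from the pose commanded when the call began, along the tool's axes at that moment; what a row does not reach only later rows make up. A row lasts 1/10 s, in which the tool goes at most 50 mm and 8.59 degrees, less where a joint would pass 70% of its speed; a pose out of reach is approached as far as the arm can. A call with a gripper value outside its range is refused whole. "gripper" is the opening, from 0 (shut) to 1 (fully open), set as the call begins (left out, the last holds). The fingers move at their own pace and stop on an object; the grip force is fixed at half the most. Time passes only in rows, so rows that repeat a pose let the fingers close. It gives the time, the measured TCP pose, the force and the opening at its end, in the units of the state.
- observe(): the state, without advancing time (a new reading comes with each control period).
- capture(name): name is "scene" or "top" or "wrist"; returns the picture (384x512x3 uint8, red, green, blue); there is no depth.
- camera_params(name): a dict with "fx", "fy", "cx", "cy" (pixels), "k1" (the pictures are not rectified: a ray, as slopes to the right and down, at radius r is drawn at 1 + k1 r^2 times it, then the intrinsics apply), "T" (4x4, takes a point from camera to world coordinates); the wrist camera has in their place "mount" (4x4, takes a point from camera to tool coordinates, whose origin is the TCP and whose axes are the tool frame's). Camera axes: x right, y up, looking along -z (the intrinsics and any distortion apply to the point x, -y, -z); pixel columns grow to the right and rows downward; lengths in m; the calibration is good to about 2 mm. A picture is of the moment at which its call begins: read the wrist's pose just before it. camera_params takes no time and is no camera call.
- job_done(): hands the job in, once; it reports no verdict.
The state is a dict: "time": time; "joint_pos": joint angles; "joint_vel": joint speeds; "joint_torque": joint torques, N m; "eef_pos": TCP position; "tcp_rot": TCP orientation; "ft_force": force on the tool from outside, world axes, zero at the start; "wrist_torque": the same for the moment, N m; "opening": finger opening in m.
Only numpy, scipy, OpenCV 4.12 (cv2) and the standard library are available. Lean on these libraries where they do the work, as an engineer would, in place of code of your own. Each camera call takes 0.05 s, during which the arm holds its last target. There are 200 camera calls.

TASK

First fix the low splash screen by pumping its vacuum lever through three full strokes, each all the way down and all the way back up. Then take the two wooden boards out of the rack and lean them side by side against the front of the screen (the side the lever points to), each standing on the counter on its lower edge, sloping back about 15 degrees and resting flat along the screen's top edge: the arch-topped board in the half next to the lever, the square-topped one in the other half. Set the boards down rather than dropping them, let them go, and leave everything else on the counter where it is.

Things in the scene. Friction and masses are not known exactly. Their poses are not given: they have to be found in the camera images.
- screen: low upright aluminium splash screen, 360 long (its y), 110 high, 12 thick, fixed. Origin on the counter under the middle of its front face; +x points out of the front (away from the robot), +y towards the pump lever; the plate fills x -12 to 0; rubber feet reach 62 behind. Lever half: y 0 to 180. A board leaning 15 degrees has the back corner of its foot 30 in front of the face
- pump (a joint): sprung pump lever at the screen's +y end, rad: 0 = up at rest (sloping up 0.6 rad, pointing to screen +x), 0.6 = fully down (level). Hinge along screen y at screen x -10, y 215, height 45; pad middle 95 from the hinge. Springs back by itself; 3 N at the top, 8 N at the bottom. Down counts above 0.5, up below 0.1
- pump_pad (a point): middle of the upper face of the black 44 x 44 x 12 press pad at the end of the pump lever; moves with the lever, 54 down and 17 forward in a full stroke (about 103 above the counter at rest, 51 when fully down)
- rack: fixed wooden rack, base 170 (x) x 120 (y) x 16, origin under its centre; two upright slots at x -42 and +42, each between pairs of dowels (10 thick, tops 72 above the counter) at y -42 and +42, 2.5 free on each side of a board. Boards stand with their width along rack y and are drawn straight up
- square_board: wooden board with a square top, 180 high, 120 wide, 14 thick, 0.3 kg, loose. Starts upright in either slot of the rack, its foot 16 above the counter. Origin at its centre, 90 above its foot; z along its height (up at the start), y across its width, x through its thickness. Its top edge is straight.
- arch_board: wooden board with a half-round arched top, 180 high, 120 wide, 14 thick, 0.3 kg, loose. Starts upright in either slot of the rack, its foot 16 above the counter. Origin at its centre, 90 above its foot; z along its height (up at the start), y across its width, x through its thickness. Straight-sided to 120 above its foot, then a half circle of 60 radius.
- saucer: white ceramic saucer, 150 across, 20 high, on the counter; origin under its centre. Bystander, to be left alone
- teaspoon: steel teaspoon, 140 long, lying on the counter; origin under its middle. Bystander, to be left alone
- shaker: white plastic sugar shaker, 60 across, 131 high; origin under its centre. Bystander, to be left alone
- mug: white mug, 80 across, 90 high; origin under its centre. Bystander, to be left alone
- jar: closed glass jar with silver lid, 104 across, 147 high; origin under its centre. Bystander, to be left alone
- caddy: square steel tea caddy, 94 x 94, 140 high; origin under its centre. Bystander, to be left alone
There are look-alikes about, which are no part of the job. What is shaped like the square_board but green is not meant.

How it is judged:
On the way, in this order (a step that is already met when the one before it is completed fails the run):
1. pump lever pressed fully down, first stroke (value of joint pump above 0.5 rad).
2. pump lever back up, first stroke (value of joint pump below 0.1 rad).
3. pump lever pressed fully down, second stroke (value of joint pump above 0.5 rad).
4. pump lever back up, second stroke (value of joint pump below 0.1 rad).
5. pump lever pressed fully down, third stroke (value of joint pump above 0.5 rad).
6. pump lever back up, third stroke (value of joint pump below 0.1 rad).
7. after pumping, one of the boards leans in its place and is let go (((angle between arch_board's own z axis and vertical between 0.1 and 0.5 rad and height (world z) of arch_board below 0.098 m and contact force between arch_board and screen above 0.05 N and angle between the y axis of arch_board and the y axis of screen, either way round below 0.2 rad and x of arch_board in the frame of screen above 0 m and y of arch_board in the frame of screen between 0.04 and 0.14 m and contact force between arch_board and the fingers below 0.05 N and linear speed of arch_board below 0.02 m/s) or (angle between square_board's own z axis and vertical between 0.1 and 0.5 rad and height (world z) of square_board below 0.098 m and contact force between square_board and screen above 0.05 N and angle between the y axis of square_board and the y axis of screen, either way round below 0.2 rad and x of square_board in the frame of screen above 0 m and y of square_board in the frame of screen between -0.14 and -0.04 m and contact force between square_board and the fingers below 0.05 N and linear speed of square_board below 0.02 m/s))), for 0.2 s.
At the end, for the whole second after the job is handed in: Both boards stand on the counter and lean, released and still, on the screen's front, sloping 6 to 28 degrees, within 11 degrees of flat along it, the arch-topped one centred 40 to 140 mm from the screen's middle towards the lever, the square-topped one as far the other way; lever up (angle between arch_board's own z axis and vertical between 0.1 and 0.5 rad and height (world z) of each of arch_board, square_board below 0.098 m and contact force between each of arch_board, square_board and screen above 0.05 N and angle between the y axis of each of arch_board, square_board and the y axis of screen, either way round below 0.2 rad and x of each of arch_board, square_board in the frame of screen above 0 m and y of arch_board in the frame of screen between 0.04 and 0.14 m and contact force between each of arch_board, square_board and the fingers below 0.05 N and linear speed of each of arch_board, square_board below 0.02 m/s and angle between square_board's own z axis and vertical between 0.1 and 0.5 rad and y of square_board in the frame of screen between -0.14 and -0.04 m and value of joint pump below 0.1 rad); the robot touches nothing.
It fails at once if a bystander is moved more than 30 mm (distance of any of saucer, teaspoon, shaker, mug, jar, caddy from where it was at the start of the episode above 0.03 m).
It fails at once if a board is dropped ((linear speed of square_board above 0.7 m/s and contact force between square_board and the fingers below 0.05 N) or (linear speed of arch_board above 0.7 m/s and contact force between arch_board and the fingers below 0.05 N)).
It also fails if it takes over 72 s, if anything falls off the work surface, if the arm or the gripper's body presses on something with over 40 N, if the wrist force passes 120 N, or if a joint passes its speed limit or range.

## Working session

There is one attempt and no reset: what is moved stays moved. The work goes in short steps, Python scripts to look and compute and a tool call to move; the robot and the scene stay as the last step left them, time stands still between calls to the robot, and variables do not carry over. Pictures are saved under pics/ and viewed, about 8 in all and at most 12, crops included, and the job is handed in when it is done.

Besides the shell and the picture viewer there is one more tool, called as name(argument=value, ...), one argument or row to a line, values as JSON. play_rows: Moves the arm, as the interface text tells. Its arguments: {"type":"object","properties":{"plan":{"type":"array","items":{"type":"array","items":{"type":"number"}}},"gripper":{"type":"number"}},"required":["plan"]}

```bash
mkdir -p pics; ls
python3 - <<'E'
from workcell import *
import cv2, numpy as np
np.set_printoptions(precision=4,suppress=True)
for n in ["scene","top"]:
    im=capture(n); cv2.imwrite(f"pics/{n}0.png",cv2.resize(im[:,:,::-1],(800,600),interpolation=cv2.INTER_CUBIC)); np.save(f"pics/{n}0.npy",im)
for n in ["scene","top","wrist"]: print(n,camera_params(n))
print(observe())
E
```

```text
pics
scene {'fx': 374.53803213711774, 'fy': 374.53803213711774, 'cx': 251.46486645271096, 'cy': 194.6143387307435, 'k1': 0.023386020738355245, 'T': array([[ 0.6418, -0.5935,  0.4857,  1.1401],
       [ 0.7669,  0.4935, -0.4103, -0.5005],
       [ 0.0038,  0.6358,  0.7718,  1.0631],
       [ 0.    ,  0.    ,  0.    ,  1.    ]])}
top {'fx': 473.74645134103935, 'fy': 473.74645134103935, 'cx': 251.64420884100048, 'cy': 194.88260809845855, 'k1': -0.1055568642456442, 'T': array([[-0.0191,  0.9931, -0.1157,  0.3746],
       [-0.9996, -0.0216, -0.0205, -0.014 ],
       [-0.0229,  0.1153,  0.9931,  1.5868],
       [ 0.    ,  0.    ,  0.    ,  1.    ]])}
wrist {'fx': 272.53786500453634, 'fy': 272.53786500453634, 'cx': 247.27192224761166, 'cy': 193.18970657220305, 'k1': -0.05703579804865534, 'mount': array([[ 1.    , -0.0008, -0.0001, -0.0005],
       [-0.0008, -0.9548, -0.2973, -0.0821],
       [ 0.0001,  0.2973, -0.9548, -0.1403],
       [ 0.    ,  0.    ,  0.    ,  1.    ]])}
{'time': 0.1, 'joint_pos': array([-1.5488,  0.2593,  1.536 , -0.    ,  1.3481, -0.2028]), 'joint_vel': array([ 0.0009, -0.001 , -0.0022,  0.0019,  0.0004,  0.0009]), 'joint_torque': array([  0.0008, -43.8218, -28.4645,   0.0719,   0.0362,  -0.    ]), 'eef_pos': array([ 0.1226, -0.5357,  0.2429]), 'tcp_rot': array([-0.0007,  0.782 , -0.6233, -0.0006]), 'ft_force': array([0.1392, 0.4744, 0.3954]), 'wrist_torque': array([-0.0058,  0.0268, -0.0057]), 'opening': 0.09298107778859648}
```

View pics/scene0.png

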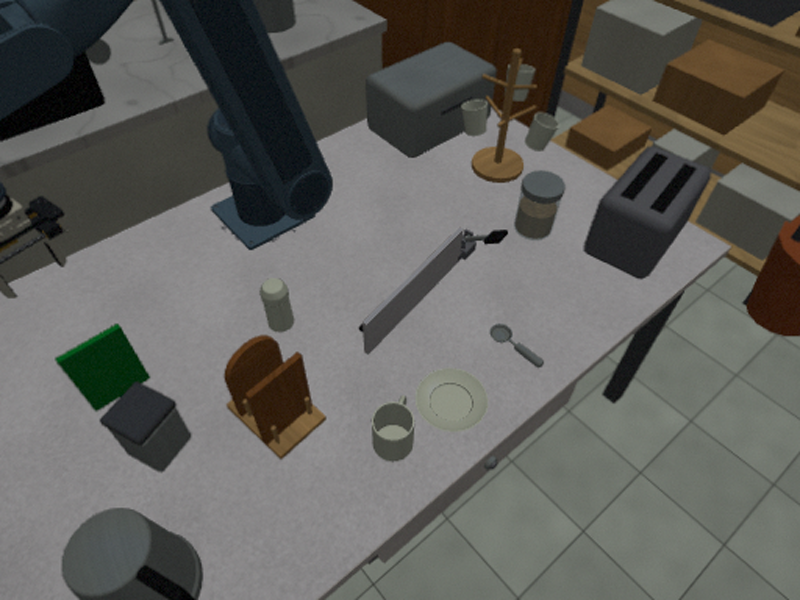

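View pics/top0.png

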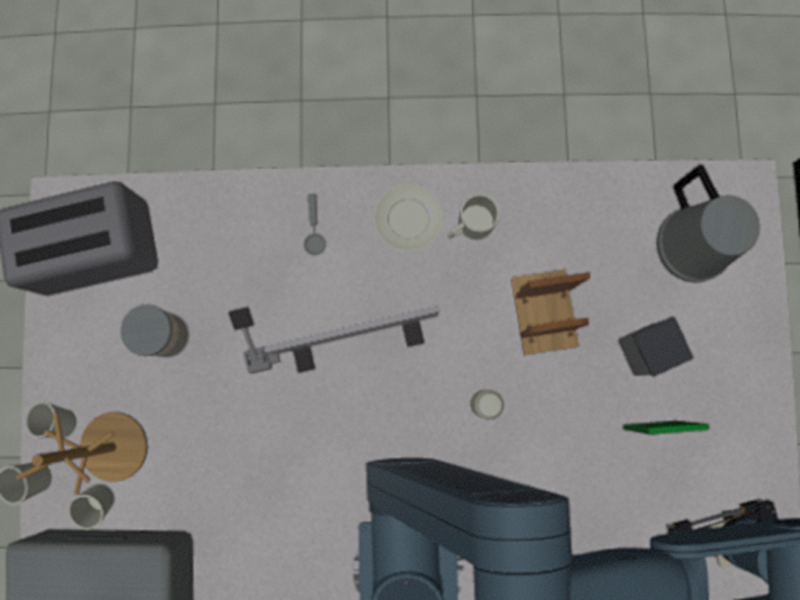

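Scene: arch board (255,375) is in the robot-side slot and the square brown board (280,395) in the far slot. The green look-alike is at (103,365). The screen runs (365,345)–(465,240) with its pad at (495,237). Top view: screen (265,352)–(437,310), pad (240,318), rack (546,312), jar (150,330). Candidates: brown arch (255,375), brown square (280,395) and green square (103,365, rejected). I'll check the choice in a close crop.

Run:
```python
import cv2, numpy as np
t=np.load("pics/top0.npy")[160:240,140:390,::-1]; s=np.load("pics/scene0.npy")[130:300,140:330,::-1]
a=cv2.resize(t,None,fx=3.2,fy=3.2,interpolation=cv2.INTER_CUBIC)
for c in range(140,390,20): cv2.line(a,(int((c-140)*3.2),0),(int((c-140)*3.2),6),(0,0,255),1)
for r in range(160,240,10): cv2.line(a,(0,int((r-160)*3.2)),(6,int((r-160)*3.2)),(0,0,255),1)
b=cv2.resize(s,None,fx=2,fy=2,interpolation=cv2.INTER_CUBIC)
o=np.zeros((256+340,800,3),np.uint8); o[:256]=a; o[256:,:380]=b
cv2.imwrite("pics/crop1.png",o)
```

```text
(no output)
```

View pics/crop1.png

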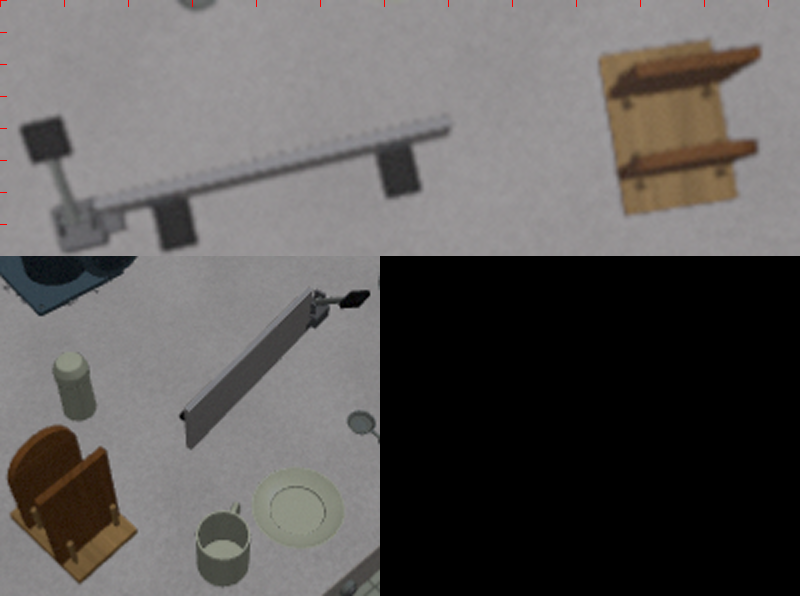

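The crop confirms the choice: brown square board in the slot away from the robot, arch in the slot nearest it, with the lever pad at crop (46,138).

```bash
cat > h.py <<'E'
from workcell import *
import numpy as np, cv2
from scipy.spatial.transform import Rotation as R
np.set_printoptions(precision=4,suppress=True)
def state():
    o=observe(); T=np.eye(4); T[:3,:3]=R.from_quat(np.roll(o['tcp_rot'],-1)).as_matrix(); T[:3,3]=o['eef_pos']; return o,T
def cam(n,Tt=None):
    p=camera_params(n); T=p['T'] if 'T' in p else Tt@p['mount']
    return p,np.array(T)
def ray(n,uv,z,Tt=None):
    p,T=cam(n,Tt); K=np.array([[p['fx'],0,p['cx']],[0,p['fy'],p['cy']],[0,0,1]])
    q=cv2.undistortPoints(np.array(uv,float).reshape(-1,1,2),K,np.array([p['k1'],0,0,0.]))[:,0]
    d=np.c_[q[:,0],-q[:,1],-np.ones(len(q))]@T[:3,:3].T; o=T[:3,3]
    return o+d*((np.broadcast_to(z,len(q))-o[2])/d[:,2])[:,None]
def proj(n,P,Tt=None):
    p,T=cam(n,Tt); c=(np.atleast_2d(P)-T[:3,3])@T[:3,:3]; s=np.c_[c[:,0],-c[:,1]]/-c[:,2:]
    s*=1+p['k1']*(s**2).sum(1,keepdims=True); return s*p['fx']+[p['cx'],p['cy']]
E
python3 - <<'E'
from h import *
f=lambda a:np.array(a)/3.2+[140,160]-0.0
S=ray("top",f([[95,199],[449,114]]),.11); v=S[0]-S[1]
print("screen front top",S,"len",np.linalg.norm(v),"yaw of y",np.arctan2(v[1],v[0]))
C=ray("top",f([[600,57],[710,39],[736,198],[626,214]]),.016)
print("rack",C,C.mean(0),[np.linalg.norm(C[i]-C[(i+1)%4]) for i in range(4)])
u=(C[0]+C[1]-C[2]-C[3])/2; w=(C[0]+C[3]-C[1]-C[2])/2
print("rack x yaw",np.arctan2(u[1],u[0]),"y yaw",np.arctan2(w[1],w[0]))
y=v/np.linalg.norm(v); x=np.array([y[1],-y[0],0]); o=S.mean(0)*[1,1,0]
print("x",x,"y",y,"origin",o)
for a in (0,.6):
  s=.6-a; print("pad pred",a,o+x*(-.010+.095*np.cos(s))+y*.215)
print("pad seen",ray("top",f([[20,125],[62,117],[72,155],[30,163],[46,140]]),.10))
E
```

```text
screen front top [[ 0.4659  0.2757  0.11  ]
 [ 0.5424 -0.0732  0.11  ]] len 0.3572525984950423 yaw of y 1.7864216123780736
rack [[ 0.6097 -0.2367  0.016 ]
 [ 0.6263 -0.3533  0.016 ]
 [ 0.4588 -0.3728  0.016 ]
 [ 0.4449 -0.2576  0.016 ]] [ 0.5349 -0.3051  0.016 ] [np.float64(0.11778049084957792), np.float64(0.16860708178658018), np.float64(0.11607874833433553), np.float64(0.16605250975555955)]
rack x yaw 0.12106840498971208 y yaw 1.701931594133539
x [0.9768 0.214  0.    ] y [-0.214   0.9768  0.    ] origin [0.5042 0.1012 0.    ]
pad pred 0 [0.525  0.3259 0.    ]
pad pred 0.6 [0.5412 0.3295 0.    ]
pad seen [[0.5417 0.3533 0.1   ]
 [0.5489 0.3109 0.1   ]
 [0.5107 0.3007 0.1   ]
 [0.5035 0.343  0.1   ]
 [0.5262 0.3269 0.1   ]]
```

play_rows(
  plan=[
    [-750,-586,0,0],
    [-750,-586,0,0],
    [-750,-586,0,0],
    [-750,-586,0,0],
    [-750,-586,0,0],
    [-750,-586,0,0],
    [-750,-586,0,0],
    [-750,-586,0,0],
    [-750,-586,0,0],
    [-750,-586,0,0],
    [-750,-586,0,0],
    [-750,-586,0,0],
    [-750,-586,0,0],
    [-750,-586,0,0],
    [-750,-586,0,0],
    [-750,-586,0,0],
    [-750,-586,0,0],
    [-750,-586,0,0],
    [-750,-586,0,0],
    [-750,-586,0,0],
  ],
  gripper=0,
)

```text
time: 2.1
eef_pos: [0.5276, 0.3303, 0.2414]
tcp_rot: [0.0, 0.783, -0.622, -0.001]
ft_force: [0.1, 0.1, 0.2]
opening: 0.0003
```

play_rows(
  plan=[
    [4,0,50,0],
    [4,0,95,0],
    [4,0,110,0],
    [4,-2,122,0],
    [4,-4,134,0],
    [4,-7,146,0],
    [4,-9,156,0],
    [4,-10,162,0],
    [4,-10,164,0],
    [4,-10,164,0],
  ],
)

```text
time: 3.1
eef_pos: [0.5401, 0.3238, 0.0817]
tcp_rot: [-0.002, 0.782, -0.623, 0.002]
ft_force: [3.2, -1.9, 7.4]
opening: 0.0007
```

play_rows(
  plan=[
    [0,0,4,0],
    [0,0,7,0],
    [0,0,7,0],
  ],
)

```text
time: 3.4
eef_pos: [0.5407, 0.3239, 0.0762]
tcp_rot: [-0.003, 0.782, -0.623, 0.002]
ft_force: [1.3, -3.4, 10.7]
opening: 0.0007
```

play_rows(
  plan=[
    [0,3,-20,0],
    [0,8,-45,0],
    [0,10,-68,0],
    [0,10,-70,0],
    [0,10,-70,0],
    [0,10,-70,0],
    [0,8,-45,0],
    [0,5,-30,0],
    [0,2,-15,0],
    [0,0,-3,0],
    [0,0,0,0],
    [0,0,0,0],
    [0,0,0,0],
  ],
)

```text
time: 4.7
eef_pos: [0.5379, 0.324, 0.0756]
tcp_rot: [-0.001, 0.782, -0.623, 0.001]
ft_force: [-6.1, -3.0, 26.2]
opening: 0.0005
```

play_rows(
  plan=[
    [0,3,-20,0],
    [0,8,-45,0],
    [0,10,-68,0],
    [0,10,-70,0],
    [0,10,-70,0],
    [0,10,-70,0],
    [0,8,-45,0],
    [0,5,-30,0],
    [0,2,-15,0],
    [0,0,-3,0],
    [0,0,0,0],
    [0,0,0,0],
    [0,0,0,0],
  ],
)

```text
time: 6.0
eef_pos: [0.5377, 0.324, 0.0755]
tcp_rot: [-0.0, 0.782, -0.623, 0.0]
ft_force: [-6.5, -4.0, 27.6]
opening: 0.0001
```

play_rows(
  plan=[
    [0,3,-20,0],
    [0,8,-45,0],
    [0,10,-80,0],
    [0,10,-125,0],
    [0,10,-170,0],
    [0,10,-170,0],
    [0,10,-170,0],
  ],
)

```text
time: 6.7
eef_pos: [0.5277, 0.3217, 0.2422]
tcp_rot: [0.0, 0.782, -0.623, -0.0]
ft_force: [0.3, -0.4, -0.6]
opening: 0.0006
```

play_rows(
  plan=[
    [589,127,-90,-84.3],
    [589,127,-90,-84.3],
    [589,127,-90,-84.3],
    [589,127,-90,-84.3],
    [589,127,-90,-84.3],
    [589,127,-90,-84.3],
    [589,127,-90,-84.3],
    [589,127,-90,-84.3],
    [589,127,-90,-84.3],
    [589,127,-90,-84.3],
    [589,127,-90,-84.3],
    [589,127,-90,-84.3],
    [589,127,-90,-84.3],
    [589,127,-90,-84.3],
    [589,127,-90,-84.3],
    [589,127,-90,-84.3],
  ],
  gripper=0.5,
)

```text
time: 8.3
eef_pos: [0.5347, -0.2795, 0.3305]
tcp_rot: [-0.002, 0.998, 0.063, -0.001]
ft_force: [0.8, 0.7, -1.1]
opening: 0.0465
```

Run:
```python
from h import *
o,T=state(); im=capture("wrist"); np.save("pics/w1.npy",im); np.save("pics/w1T.npy",T)
print(o['joint_pos'],T, o['ft_force'])
b=im[:,:,::-1].copy()
y=.126; X=np.array([np.cos(y),np.sin(y),0]); Y=np.array([-np.sin(y),np.cos(y),0]); c=np.array([.535,-.305,0])
for s in(-.042,.042):
  P=np.array([c+X*(s+i*.007)+Y*j*.06+[0,0,.196] for i,j in((-1,-1),(1,-1),(1,1),(-1,1))])
  cv2.polylines(b,[np.round(proj("wrist",P,T)).astype(int)],True,(255,255,0),1)
cv2.imwrite("pics/w1.png",cv2.resize(b,(800,600),interpolation=cv2.INTER_CUBIC))
```

```text
[-0.6667  0.32    1.2424  0.0005  1.5834 -0.7924] [[ 0.9921  0.1254 -0.0031  0.5347]
 [ 0.1254 -0.9921  0.0031 -0.2795]
 [-0.0026 -0.0034 -1.      0.3305]
 [ 0.      0.      0.      1.    ]] [ 0.7887  0.7207 -1.0907]
```

View pics/w1.png

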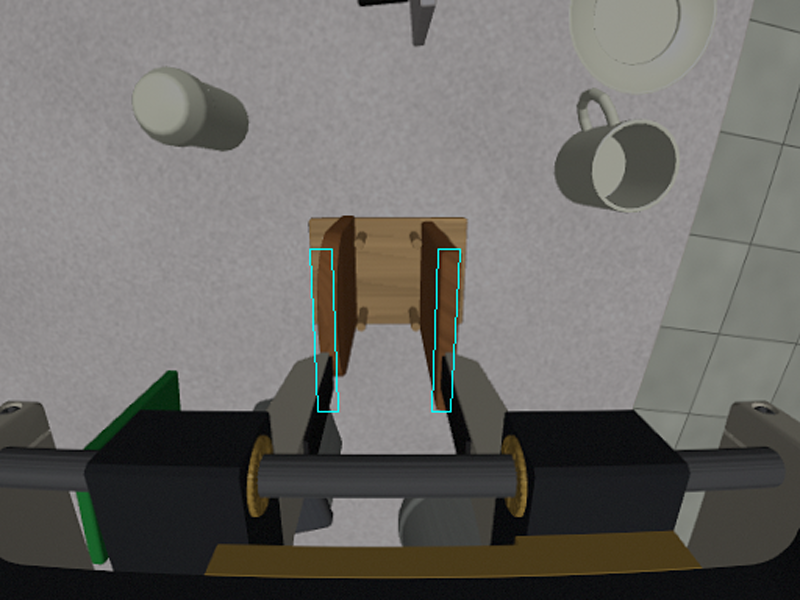

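The wrist view shows both boards where predicted: arch top edge near (325,330), square near (447,330), within about 2 mm. Next I grasp the arch board.

play_rows(
  plan=[
    [-45,25,0,0],
    [-45,25,20,0],
    [-45,25,55,0],
    [-45,25,90,0],
    [-45,25,120,0],
    [-45,25,140,0],
    [-45,25,155,0],
    [-45,25,155,0],
    [-45,25,155,0],
  ],
)

```text
time: 9.25
eef_pos: [0.4939, -0.31, 0.1779]
tcp_rot: [-0.0, 0.998, 0.063, -0.0]
ft_force: [-0.5, 0.2, 0.6]
opening: 0.0459
```

play_rows(
  plan=[
    [0,0,0,0],
    [0,0,0,0],
    [0,0,0,0],
    [0,0,0,0],
    [0,0,0,0],
  ],
  gripper=0,
)

```text
time: 9.75
eef_pos: [0.494, -0.3113, 0.178]
tcp_rot: [0.0, 0.998, 0.063, 0.001]
ft_force: [1.4, -0.1, 0.2]
opening: 0.0135
```

play_rows(
  plan=[
    [0,0,-15,0],
    [0,0,-40,0],
    [0,0,-70,0],
    [0,0,-105,0],
    [0,0,-135,0],
    [0,0,-140,0],
    [4,-20,-140,0],
    [11,-60,-140,0],
    [18,-100,-140,0],
    [25,-140,-140,0],
    [34,-185,-140,-1],
    [42,-230,-140,-2],
    [50,-275,-140,-3],
    [58,-320,-140,-4],
    [66,-365,-140,-5],
    [74,-410,-140,-5],
    [82,-450,-140,-5],
    [88,-485,-140,-5],
    [90,-501,-140,-5],
    [90,-501,-140,-5],
  ],
)

```text
time: 11.75
eef_pos: [0.5185, 0.1994, 0.3155]
tcp_rot: [-0.0, 0.994, 0.108, -0.002]
ft_force: [-0.6, 0.1, -2.2]
opening: 0.0136
```

Run:
```python
from h import *
o,T=state(); im=capture("wrist"); np.save("pics/w2.npy",im); np.save("pics/w2T.npy",T)
print(o['time'],T,o['ft_force'],o['opening'])
b=im[:,:,::-1].copy()
y=np.array([-.214,.9768,0]);x=np.array([.9768,.214,0]);O=np.array([.5042,.1012,.11])
P=np.array([O+y*.18,O-y*.18,O-y*.18-x*.012,O+y*.18-x*.012])
cv2.polylines(b,[np.round(proj("wrist",P,T)).astype(int)],True,(255,255,0),1)
s=capture("scene")[:,:,::-1]
cv2.imwrite("pics/w2.png",np.hstack([cv2.resize(b,(400,300)),cv2.resize(s[100:250,150:350],(400,300),interpolation=cv2.INTER_CUBIC)]))
```

```text
11.75 [[ 0.9767  0.2145 -0.004   0.5185]
 [ 0.2145 -0.9767 -0.0001  0.1994]
 [-0.0039 -0.0007 -1.      0.3155]
 [ 0.      0.      0.      1.    ]] [-0.6422  0.0509 -2.178 ] 0.013628689575805597
```

View pics/w2.png

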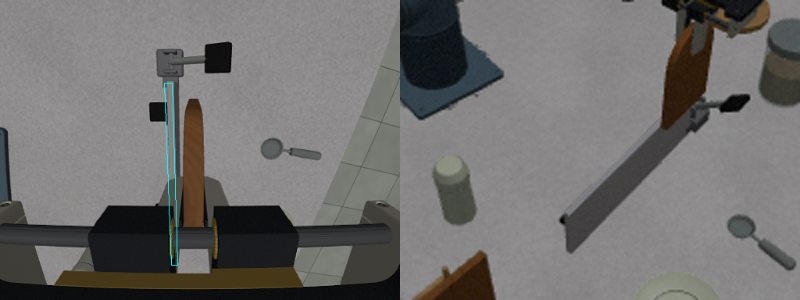

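play_rows(
  plan=[
    [0,0,20,0],
    [0,0,55,0],
    [0,0,90,0],
    [0,0,120,0],
    [0,0,138,0],
    [0,0,145,0],
    [0,0,145,0],
    [0,0,145,0],
  ],
)

```text
time: 12.65
eef_pos: [0.521, 0.1965, 0.1737]
tcp_rot: [0.0, 0.994, 0.106, 0.001]
ft_force: [-0.3, 0.3, -2.1]
opening: 0.0138
```

play_rows(
  plan=[
    [0,0,2,0],
    [0,0,4,0],
    [0,0,6,0],
    [0,0,7,0],
    [0,0,7,0],
    [0,0,7,0],
  ],
)

```text
time: 13.25
eef_pos: [0.5202, 0.1972, 0.1657]
tcp_rot: [-0.0, 0.994, 0.106, -0.0]
ft_force: [0.3, 0.0, -1.8]
opening: 0.0136
```

Down slowly to contact.

play_rows(
  plan=[
    [0,0,1,0],
    [0,0,2,0],
    [0,0,3,0],
    [0,0,4,0],
    [0,0,4,0],
  ],
)

```text
time: 13.75
eef_pos: [0.5204, 0.1971, 0.1619]
tcp_rot: [-0.0, 0.994, 0.106, 0.0]
ft_force: [0.4, 0.9, 0.2]
opening: 0.014
```

play_rows(
  plan=[
    [0,0,0,0],
    [0,0,0,0],
    [0,0,-1,0],
    [-6,0,-1,0],
    [-12,0,-1,0],
    [-17,0,-1,0],
    [-21,0,-1,0],
    [-25,0,-1,0],
    [-29,0,-1,0],
    [-33,0,-1,0],
    [-37,0,-1,0],
    [-41,0,-1,0],
    [-43,0,-1,0],
    [-43,0,-1,0],
  ],
  gripper=0.4,
)

```text
time: 15.15
eef_pos: [0.4781, 0.188, 0.1627]
tcp_rot: [-0.0, 0.994, 0.106, 0.0]
ft_force: [0.4, 0.5, 1.1]
opening: 0.0372
```

Run:
```python
from h import *
o,T=state(); print(T[:3,3],o['ft_force'],o['opening'])
im=capture("wrist")[:,:,::-1]; s=capture("scene")[:,:,::-1]; t=capture("top")[:,:,::-1]
cv2.imwrite("pics/w3.png",np.hstack([cv2.resize(im,(400,300)),cv2.resize(s[100:250,200:400],(400,300),interpolation=cv2.INTER_CUBIC)]))
```

```text
[0.4781 0.188  0.1627] [0.4132 0.5114 1.1362] 0.03722150244714217
```

View pics/w3.png

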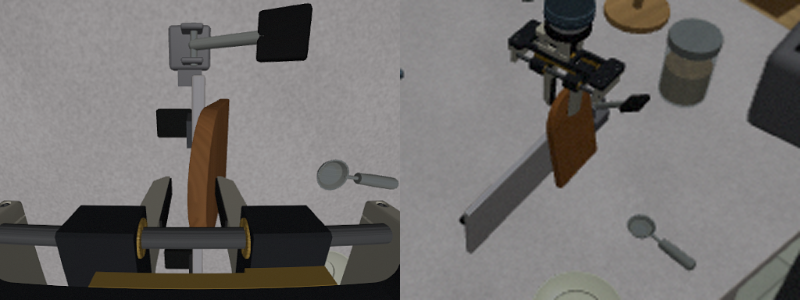

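The arch board leans on the screen between the fingers, touched lightly or not at all. Next I retreat upwards and go to the square board.

play_rows(
  plan=[
    [0,0,-10,0],
    [0,0,-35,0],
    [0,0,-70,0],
    [0,0,-110,0],
    [0,0,-130,0],
    [0,40,-130,0],
    [-1,85,-130,0],
    [-2,130,-130,0],
    [-3,175,-130,0],
    [-4,220,-130,1],
    [-5,265,-130,2],
    [-6,310,-130,3],
    [-7,355,-130,4],
    [-8,400,-130,5.1],
    [-8,440,-130,5.1],
    [-8,475,-130,5.1],
    [-8,497,-130,5.1],
    [-8,497,-130,5.1],
    [-8,497,-130,5.1],
  ],
)

```text
time: 17.2
eef_pos: [0.5751, -0.2994, 0.2927]
tcp_rot: [-0.0, 0.998, 0.061, -0.0]
ft_force: [-0.5, 0.9, -0.3]
opening: 0.037
```

Run:
```python
from h import *
o,T=state(); print(T,o['ft_force'])
t=capture("top")[:,:,::-1]; s=capture("scene")[:,:,::-1]; w=capture("wrist")[:,:,::-1]
cv2.imwrite("pics/t4.png",np.vstack([cv2.resize(t[160:240,140:390],(800,256),interpolation=cv2.INTER_CUBIC),np.hstack([cv2.resize(s[100:250,200:400],(400,300),interpolation=cv2.INTER_CUBIC),cv2.resize(w,(400,300))])]))
```

```text
[[ 0.9925  0.1225 -0.0004  0.5751]
 [ 0.1225 -0.9925  0.0008 -0.2994]
 [-0.0003 -0.0009 -1.      0.2927]
 [ 0.      0.      0.      1.    ]] [-0.5016  0.91   -0.2682]
```

View pics/t4.png

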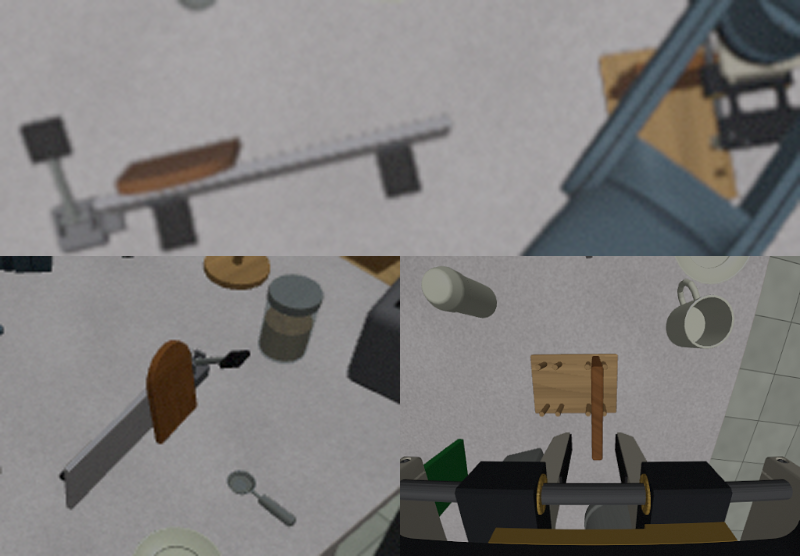

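Arch board leans well, in the lever half (crop (180,165)), and the lever is up. The square board sits between the fingers (wrist crop (597,400)), so I descend and grip.

play_rows(
  plan=[
    [1,0,15,0],
    [1,0,40,0],
    [1,0,70,0],
    [1,0,95,0],
    [1,0,110,0],
    [1,0,115,0],
    [1,0,115,0],
    [1,0,115,0],
  ],
  gripper=0.5,
)

```text
time: 18.15
eef_pos: [0.5768, -0.2992, 0.1791]
tcp_rot: [0.001, 0.998, 0.062, 0.001]
ft_force: [-0.3, 0.3, -0.0]
opening: 0.0465
```

play_rows(
  plan=[
    [0,0,0,0],
    [0,0,0,0],
    [0,0,0,0],
    [0,0,0,0],
    [0,0,0,0],
  ],
  gripper=0,
)

```text
time: 18.65
eef_pos: [0.577, -0.2994, 0.1778]
tcp_rot: [0.0, 0.998, 0.062, 0.001]
ft_force: [2.4, 0.9, -2.0]
opening: 0.0137
```

play_rows(
  plan=[
    [0,0,-15,0],
    [0,0,-40,0],
    [0,0,-70,0],
    [0,0,-105,0],
    [0,0,-130,0],
    [0,0,-135,0],
    [1,-15,-135,0],
    [3,-50,-135,-1],
    [6,-90,-135,-2],
    [9,-130,-135,-3],
    [12,-170,-135,-4],
    [15,-210,-135,-5.2],
    [18,-250,-135,-5.2],
    [20,-285,-135,-5.2],
    [22,-310,-135,-5.2],
    [22,-320,-135,-5.2],
    [22,-320,-135,-5.2],
    [22,-320,-115,-5.2],
    [22,-320,-85,-5.2],
    [22,-320,-85,-5.2],
  ],
)

```text
time: 20.65
eef_pos: [0.5559, 0.02, 0.2579]
tcp_rot: [-0.001, 0.994, 0.106, -0.005]
ft_force: [-0.5, 0.0, -3.2]
opening: 0.0137
```

play_rows(
  plan=[
    [0,0,20,0],
    [0,0,45,0],
    [0,0,65,0],
    [0,0,80,0],
    [0,0,90,0],
    [0,0,94,0],
    [0,0,96,0],
    [0,0,97,0],
    [0,0,97,0],
  ],
)

```text
time: 21.55
eef_pos: [0.559, 0.0208, 0.1663]
tcp_rot: [0.0, 0.994, 0.107, 0.001]
ft_force: [0.2, 0.7, -2.0]
opening: 0.0134
```

play_rows(
  plan=[
    [0,0,1,0],
    [0,0,2,0],
    [0,0,3,0],
    [0,0,4,0],
    [0,0,4,0],
  ],
)

```text
time: 22.05
eef_pos: [0.5587, 0.021, 0.1618]
tcp_rot: [-0.0, 0.994, 0.107, 0.0]
ft_force: [-0.9, 0.2, -1.3]
opening: 0.0142
```

play_rows(
  plan=[
    [0,0,0.5,0],
    [0,0,1,0],
    [0,0,1,0],
  ],
)

```text
time: 22.35
eef_pos: [0.5587, 0.021, 0.1617]
tcp_rot: [0.0, 0.994, 0.107, 0.0]
ft_force: [-1.4, 1.4, 6.2]
opening: 0.0138
```

play_rows(
  plan=[
    [0,0,0,0],
    [0,0,0,0],
    [0,0,-1,0],
    [-6,0,-1,0],
    [-12,0,-1,0],
    [-17,0,-1,0],
    [-21,0,-1,0],
    [-25,0,-1,0],
    [-29,0,-1,0],
    [-33,0,-1,0],
    [-37,0,-1,0],
    [-40,0,-1,0],
    [-42,0,-1,0],
    [-42,0,-1,0],
  ],
  gripper=0.4,
)

```text
time: 23.75
eef_pos: [0.5173, 0.012, 0.1617]
tcp_rot: [-0.0, 0.994, 0.107, -0.0]
ft_force: [-0.3, 0.4, 0.1]
opening: 0.0372
```

play_rows(
  plan=[
    [0,0,-10,0],
    [0,0,-35,0],
    [0,0,-70,0],
    [0,0,-110,0],
    [0,40,-140,0],
    [0,85,-140,0],
    [0,130,-140,0],
    [0,175,-140,0],
    [0,220,-140,0],
    [0,260,-140,0],
    [0,290,-140,0],
    [0,290,-140,0],
    [0,290,-140,0],
    [0,290,-140,0],
  ],
)

```text
time: 25.15
eef_pos: [0.5792, -0.2703, 0.3021]
tcp_rot: [-0.0, 0.994, 0.107, 0.0]
ft_force: [0.1, -0.7, 0.1]
opening: 0.0374
```

Run:
```python
from h import *
o,T=state(); print(T[:3,3],o['ft_force'])
t=capture("top")[:,:,::-1]; s=capture("scene")[:,:,::-1]
np.save("pics/top9.npy",t)
cv2.imwrite("pics/t5.png",np.vstack([cv2.resize(t[160:240,140:390],(800,256),interpolation=cv2.INTER_CUBIC),np.hstack([cv2.resize(s[100:250,200:400],(400,300),interpolation=cv2.INTER_CUBIC),cv2.resize(s,(400,300))])]))
```

```text
[ 0.5792 -0.2703  0.3021] [ 0.0963 -0.7329  0.1296]
```

View pics/t5.png

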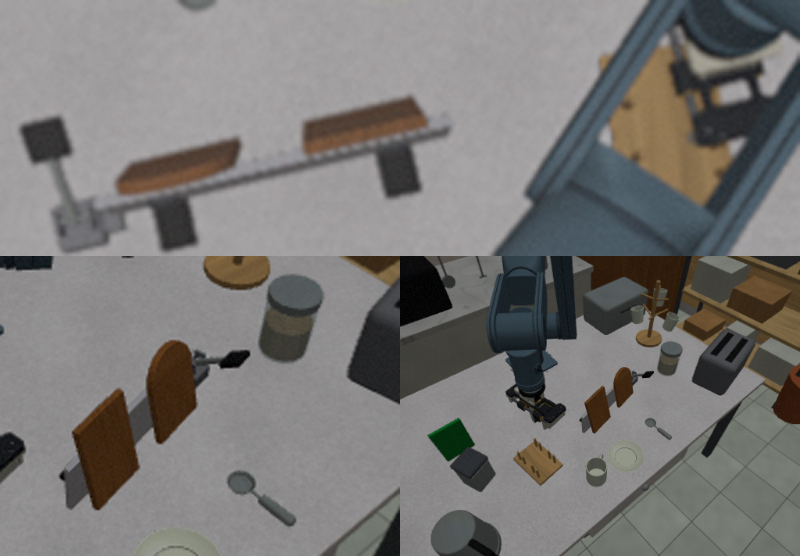

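Both boards lean flat on the screen in their halves: arch at top crop (180,165), square at (365,125). Lever up, rack empty, bystanders apparently where they were, arm clear. I'm handing in.

```bash
python3 -c "
from workcell import *
print(job_done())"
```

```text
the job is handed in; nothing more can be done
None
```

I pumped the lever through three full strokes, then moved both boards from the rack to the front of the screen. The job is handed in at about 25 s of the 72 s allowed, and no verdict was reported.

- **Pumping:** each stroke brought the pad to about 51 mm above the counter, with a clear rise in force at the bottom. Each time the fingers rose above the pad's rest height before the next stroke.
- **Boards:** each was lowered until its foot touched the counter, let go, then tipped back gently against the screen with a finger. The arch-topped board is about 90 mm from the screen's middle on the lever side, and the square-topped one about 90 mm on the other side. Both distances come from the arm's position at release.
- **Last checks:** the final top and scene pictures show both boards leaning flat on the screen in their own halves. The lever is up, the other objects look unmoved, and the arm is clear with almost no force on the tool. I judged the lean angle and the bystanders by eye from those pictures, without measuring them.

No check failed or disagreed. The only larger readings were about 26–28 N at the bottom of strokes two and three, and about 6 N when the square board touched down.

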